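# Move a shelf divider to the other end of its spring-catch rail

## Robot

A 6-joint arm with a two-finger parallel gripper is mounted at the origin on the work surface. World frame = base frame: x ahead of the robot, y to its left, z up, the work surface at z = 0. Lengths are in m, angles in degrees, forces in N, time in s.
With the tool pointing down it reaches from about 0.4 to 0.825 m from the base axis. Payload 7 kg.
Tool frame: the origin (TCP) lies midway between the tips of the shut fingers; the grasp point (between the pads) lies 19 mm behind it; z points along the fingers, y is the line along which they close (so a half turn about z gives the same grasp; the last joint's range is limited). The gripper opens to 88 mm and grips with 3 to 60 N. Pads are 19 mm wide; open, the fingers measure 130 mm over their backs; the gripper's body (78 mm by 193 mm) begins 47 mm behind the grasp point.
Start: joints at [-53.68, 20.546, 0.682, 0, -70.136, -16.507], TCP at [0.229, -0.635, 0.227] pointing down, gripper open.
Joint ranges: [-176.03, 176.03], [-82.01, 121.73], [-58.28, 71.71], [-173.87, 95.51], [-174.79, -0.11], [-173.66, 173.66]. Speed limits (degrees/s): [136.94, 136.94, 172.46, 180, 180, 180].

## Interface

Orientations are given as [roll, pitch, yaw] about the fixed x, y, z axes, in that order (R = Rz(yaw) Ry(pitch) Rx(roll)).
In Python, from plant import ctrl gives the robot as it stands. The module is installed in compiled form; this text tells all that it offers.
- The arm moves only by the tool send_rows, never from a script. Its argument "plan" is a list that holds one entry, the list of rows, each a list of 6 numbers: the shift along the tool's x, y, z in cm, then the turn, a rotation vector about the tool's x, y, z in degrees. A call has 1 to 8 rows; each row is the pose to reach, as a shift and turn from the pose commanded when the call began, along the tool's axes at that moment; what a row does not reach only later rows make up. A row lasts 1/12 s, in which the tool goes at most 41.7 mm and 7.16 degrees, less where a joint would pass 70% of its speed; a pose out of reach is approached as far as the arm can. A call with a gripper value outside its range is refused whole. "fingers" is the opening, from 0 (shut) to 1 (fully open), set as the call begins (left out, the last holds). The fingers move at their own pace and stop on an object; the grip force is fixed at half the most. Time passes only in rows, so rows that repeat a pose let the fingers close. It gives the time, the measured TCP pose, the force, the opening and the grip force at its end, in the units of the state.
- ctrl.get_obs(): the state, without advancing time (a new reading comes with each control period).
- ctrl.snapshot(name): name is "scene" or "top" or "wrist"; returns a dict with "img" (400x640x3 uint8, red, green, blue), "K" (3x3 intrinsics, pixels), "pose" (4x4, takes a point from camera to world coordinates). Camera axes: x right, y down, z forward; pixel columns grow to the right and rows downward; lengths in m; the calibration is good to about 2 mm. A picture is of the moment at which its call begins. There is no depth.
- ctrl.close_job(): hands the job in; it is judged then, once.
The state is a dict: "clock": time; "joint_pos": joint angles; "qvel": joint speeds; "tau": joint torques, N m; "tool_pos": TCP position; "orientation": TCP orientation; "force": force on the tool from outside, world axes, zero at the start; "moment": the same for the moment, N m; "opening": finger opening in m; "gripper_force": force on a finger pad.
Only numpy, scipy, OpenCV 4.12 (cv2) and the standard library are available. Lean on these libraries where they do the work, as an engineer would, in place of code of your own. Each camera call takes 0.05 s, during which the arm holds its last target. There are 200 camera calls.

## Task

The deli display's wooden divider has to go to the other end of its rail to make a wider lane: press in the yellow catch tab nearest to it, so that its spring pops the divider free, then slide the divider along the rail to the opposite end until it is fully home and that end's catch clicks up behind it. Let go of it there, with both catches sprung up, and leave the packs, jars and ticket stand where they are.

Things in the scene. Friction and masses are not known exactly. Their poses are not given: they have to be found in the camera images.
- rail_unit: Fixed white display unit, 360 mm wide (y), origin on the table under its middle, z up, x level. Its yaw is 73 to 107 deg: x points to the robot's left, y back towards the robot. Its face slopes up along x at 35 deg (0.61 rad): up the slope v = (0.820, 0, 0.573), out of the face n = (-0.573, 0, 0.820). Behind it (x 40 to 155 mm) a level ledge, top at z 50, bears three packs.
- slope_origin (a point): Origin (v, y, n = 0) of the slope's coordinates, in mm: middle of the rail's floor, at (0, 0, 85 mm) of the unit. An aluminium C-shaped rail runs along y, y -150 to 150, v -38 to 38, its lips up to n = 16; grey end blocks up to n = 30 close it at |y| 152 to 174. Each end has an orange ejector plunger and a yellow catch (tabs at v -98 to -64).
- light_bar (a point): Centre of the white light bar over the rail: along y, 32 mm deep, 22 high, x -31 to 1 and z 238 to 260 mm of the unit, on posts at x 62, |y| 172, with arms forward at the bar's height at |y| 172. It leaves no room for an upright gripper over the rail: work square to the slope (tool along -n, 35 deg from vertical).
- divider: Loose divider, about 0.3 kg, held in the rail by its foot; slides along y only. Black plate 100 mm along y, v -56 to 42, n 18 to 24; on its middle an upright wooden fin 12 mm thick (along y), v -45 to 45, n 24 to 80. Origin on the rail's floor under the fin; axes parallel to the unit's while in the rail. Starts latched in the near (+y) station, at y = 90 mm.
- fin_grip (a point): Point inside the wooden fin to pinch, fingers closing along y of the unit: v = 0, n = 60 mm, 20 mm below the fin's top edge, moving with the divider.
- home_near (a point): Where fin_grip is while the divider is latched in the near (+y) station: v 0, y 90, n 60 mm. The divider starts here.
- home_far (a point): Where fin_grip is when the divider is latched in the far (-y) station: v 0, y -90, n 60 mm. The catch clicks up behind the divider when it is pushed 2 to 5 mm past this point (6 mm of overtravel) against the ejector spring (3 to 6 N over the last 18 mm) and the catch's ramp. Let go, it settles back to within 2 mm of here.
- catch_near (a joint): Travel of the near catch straight into the slope (along -n), m: 0 up, 0.013 fully in; spring 2 N at 0, 6 N fully in. Its nose (v -57 to -43, square face at y = 40 mm, ramp towards the middle) blocks the divider's plate. Past about 0.010 the ejector pops the divider some 18 mm towards the middle, over the nose, which stays down until the divider has slid off it.
- tab_near (a point): Centre of the top of the near catch's yellow thumb tab, 34 mm square, face parallel to the slope: v -81, y 33, n 27 mm when up. Press here square to the slope, 11 to 13 mm deep; the divider's plate passes beside the fingers, at v above -56.
- catch_far (a joint): Travel of the far catch, same sense and spring: 0 up. Mirror image of the near one, ramp towards the middle: the divider coming from the near end rides it down, and it springs back up behind the divider once that is home.
- tab_far (a point): Centre of the top of the far catch's thumb tab: v -81, y -33, n 27 mm when up; 34 mm square, as tab_near.
- cheese_a: Pale yellow wrapped cheese with a white label, 70 x 85 x 40 mm, loose on the ledge; origin under its middle. Leave alone.
- cheese_b: Deeper yellow wrapped cheese with a blue label, 70 x 85 x 40 mm, loose on the ledge; origin under its middle. Leave alone.
- cheese_c: Cream wrapped cheese with a brown label, 70 x 85 x 40 mm, loose on the ledge; origin under its middle. Leave alone.
- ham_box: Pink flat ham box, 120 x 160 x 35 mm, loose on the table to the left; origin under its middle. Leave alone.
- mustard_jar: Jar with a yellow cap, 66 mm across, 95 mm high, on the table to the right; origin under its middle. Leave alone.
- pickle_jar: Jar with a green cap, 72 mm across, 120 mm high, on the table to the right; origin under its middle. Leave alone.
- ticket_stand: Brown price-ticket stand, 50 x 80 mm foot, 63 mm high, on the table to the left, far side; origin under its middle. Leave alone.
There are look-alikes about, which are no part of the job. Leave any red look-alike of the divider alone.

How it is judged:
By the outcome, as a careful person would: the job done as asked, in the order asked, and still so for the second after the job is handed in, with the robot touching nothing.
It also fails if it takes over 40 s, if anything falls off the work surface, if the arm or the gripper's body presses on something with over 40 N, if the wrist force passes 120 N, or if a joint passes its speed limit or range.

## Working session

There is one attempt and no reset: what is moved stays moved. The work goes in short steps, Python scripts to look and compute and a tool call to move; the robot and the scene stay as the last step left them, time stands still between calls to the robot, and variables do not carry over. Pictures are saved under pics/ and viewed, at most 10 in all, crops included, and the job is handed in when it is done.

Besides the shell and the picture viewer there is one more tool, called after ">>>" as name([rows], argument=value, ...), one row to a line, values as JSON. send_rows: Moves the arm, as the interface text tells. Its arguments: {"type":"object","properties":{"plan":{"type":"array","items":{"type":"array","items":{"type":"array","items":{"type":"number"}}}},"fingers":{"type":"number"}},"required":["plan"]}

```bash
mkdir -p pics
python3 - <<'E'
from plant import ctrl
import cv2,numpy as np
print(ctrl.get_obs())
for n in ("scene","top"):
    s=ctrl.snapshot(n); cv2.imwrite(f"pics/{n}0.png",s["img"][:,:,::-1]); np.savez(f"pics/{n}0.npz",**s); print(n,s["K"].tolist(),np.round(s["pose"],4).tolist())
E
```

```text
{'clock': 0.0, 'joint_pos': array([-5.36810815e+01,  2.05937149e+01,  6.33684110e-01, -1.88601449e-02,
       -7.01363644e+01, -1.65058676e+01]), 'qvel': array([-0.02862641, -0.03033035, -0.05192976, -0.06094348, -0.04843389,
       -0.05615801]), 'tau': array([-1.57304956e-03, -5.82706189e+01,  2.93056744e+01,  6.99699908e+00,
        6.69073634e-03, -1.86061334e-04]), 'tool_pos': array([ 0.22858211, -0.6345977 ,  0.22560024]), 'orientation': array([ 1.79902540e+02, -1.03907558e-02, -1.60193363e+02]), 'force': array([ 0.25779976, -0.26848813, -0.1408153 ]), 'moment': array([ 0.0023404 , -0.03416425,  0.01779326]), 'gripper_force': 0.0, 'opening': 0.08721081070045425}
scene [[462.73805168932483, 0.0, 327.86739630073356], [0.0, 462.73805168932483, 195.43435410171762], [0.0, 0.0, 1.0]] [[0.0451, 0.8516, -0.5222, 1.3215], [0.9989, -0.0445, 0.0138, -0.0471], [-0.0115, -0.5223, -0.8527, 1.4034], [0.0, 0.0, 0.0, 1.0]]
top [[440.5508096372973, 0.0, 317.6819907905874], [0.0, 440.5508096372973, 196.74507766783856], [0.0, 0.0, 1.0]] [[-0.0155, -0.9903, 0.1384, 0.3491], [-0.9999, 0.0158, 0.0009, 0.0014], [-0.0031, -0.1384, -0.9904, 1.5739], [0.0, 0.0, 0.0, 1.0]]
```

View pics/scene0.png

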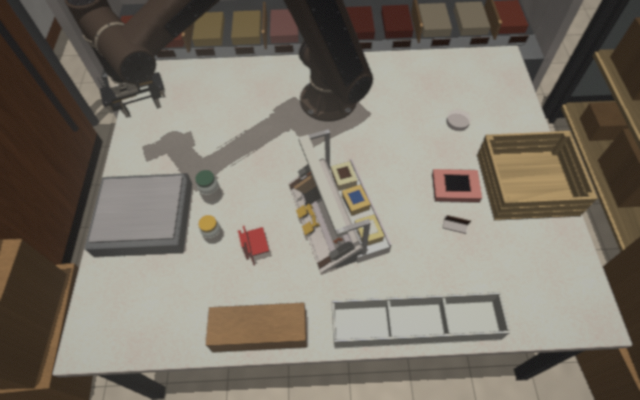

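View pics/top0.png

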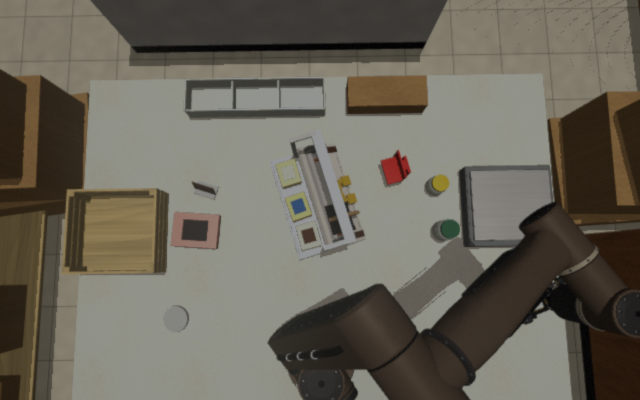

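The scene shows the unit around (345,210), and the top view shows it around (320,195). The near end is at (340,240) in the top view. I'll enlarge both.

Run:
```python
import cv2,numpy as np
a=cv2.imread("pics/scene0.png")[125:275,285:395]; b=cv2.imread("pics/top0.png")[125:265,265:370]
f=lambda i:cv2.resize(i,(400,600) if 0 else None,fx=3.6,fy=3.6,interpolation=cv2.INTER_CUBIC)
a,b=f(a),f(b); h=max(a.shape[0],b.shape[0]); c=np.zeros((h,a.shape[1]+b.shape[1],3),np.uint8); c[:a.shape[0],:a.shape[1]]=a; c[:b.shape[0],a.shape[1]:]=b
print(c.shape,a.shape); cv2.imwrite("pics/c1.png",c)
```

```text
(540, 774, 3) (540, 396, 3)
```

View pics/c1.png

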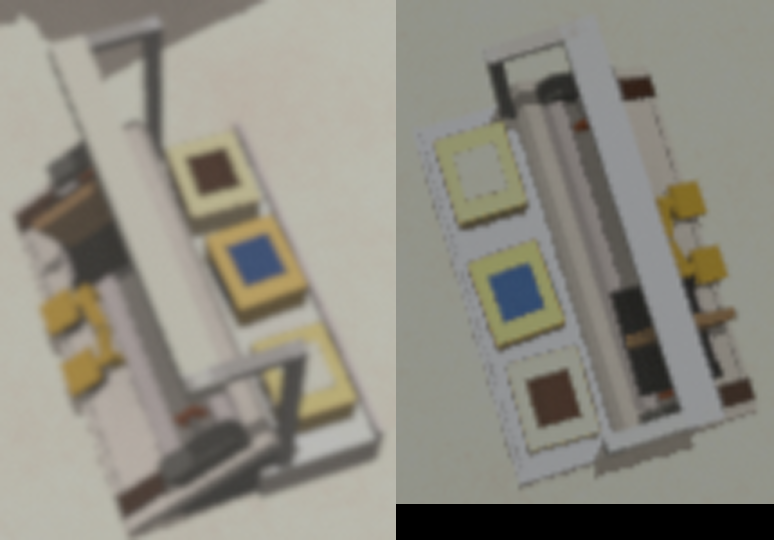

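```bash
cat > h.py <<'E'
import numpy as np
from scipy.optimize import least_squares
from scipy.spatial.transform import Rotation as R
a=np.deg2rad(35);V=np.array([np.cos(a),0,np.sin(a)]);N=np.array([-np.sin(a),0,np.cos(a)])
def S(v,y,n): return np.array([0,0,85.])+v*V+n*N+np.array([0,y,0])   # mm, unit
def proj(s,P):
    T=np.linalg.inv(s["pose"]); c=T[:3,:3]@P+T[:3,3]; p=s["K"]@c; return p[:2]/p[2]
def W(p,P): # unit mm -> world m
    return R.from_euler('z',p[2]).apply(np.array(P)/1000)+[p[0],p[1],0]
E
python3 - <<'E'
from h import *
sc=np.load("pics/scene0.npz");tp=np.load("pics/top0.npz")
tn,tf=S(-81,33,27),S(-81,-33,27)
obs=[(0,62,311,tn),(0,82,372,tf),(0,237,125,[155,180,50]),(0,380,437,[155,-180,50]),(0,35,228,S(-45,90,80)),
(1,709,264,tn),(1,686,201,tf),(1,417,130,[155,-180,50]),(1,521,486,[155,180,50]),(1,734,313,S(-45,90,80)),
(1,568,28,'a'),(1,597,18,'b'),(1,689,437,'c'),(1,722,418,'d')]
def f(p,full=False):
    o=[]
    for k,u,v,P in obs:
        if isinstance(P,str): P=dict(a=[1,-p[3],260],b=[-31,-p[3],260],c=[1,p[3],260],d=[-31,p[3],260])[P]
        if k==0: px=np.array([(u+.5)/3.6-.5+285,(v+.5)/3.6-.5+125])
        else: px=np.array([(u-396+.5)/3.6-.5+265,(v+.5)/3.6-.5+125])
        o.append(proj((sc,tp)[k],W(p,P))-px)
    return np.array(o) if full else np.ravel(o)
r=least_squares(f,[.4,0,np.pi/2,180],x_scale=[.1,.1,.1,100],loss='soft_l1')
print(r.x,np.rad2deg(r.x[2]));print(np.round(f(r.x,True),2).tolist())
E
```

```text
[ 5.62463761e-01 -2.94659145e-02  1.85260018e+00  1.78703213e+02] 106.14617117044965
[[-0.76, -0.51], [-0.41, -0.86], [1.8, 0.29], [1.04, -0.35], [0.21, -1.31], [0.76, 0.25], [1.4, -0.19], [-0.53, 0.27], [-0.14, -0.24], [0.76, 0.28], [-1.8, -0.35], [0.1, -0.53], [-0.37, -2.24], [0.74, -0.14]]
```

```bash
cat >> h.py <<'E'
POSE=[0.56246,-0.02947,1.8526]
def Rt(p): 
    Rz=R.from_euler('z',p[2]); return R.from_matrix(Rz.as_matrix()@np.c_[-V,[0,1,0],-N])
def where(p,o):  # TCP in slope coords (v,y,n), and rot error
    d=R.from_euler('z',-p[2]).apply(o["tool_pos"]-[p[0],p[1],0])*1000-[0,0,85]
    return np.array([d@V,d[1],d@N]),np.rad2deg((R.from_euler('xyz',o["orientation"],degrees=True).inv()*Rt(p)).as_rotvec())
def shift(p,o,v,y,n):
    Rc=R.from_euler('xyz',o["orientation"],degrees=True)
    return Rc.inv().apply(W(p,S(v,y,n))-o["tool_pos"])*100,where(p,o)[1]
E
python3 - <<'E'
from h import *; from plant import ctrl
p=POSE;o=ctrl.get_obs();tp=np.load("pics/top0.npz")
def bp(u,v,z):
    d=tp["pose"][:3,:3]@np.linalg.solve(tp["K"],[u,v,1]);c=tp["pose"][:3,3];return c+d*(z-c[2])/d[2]
for n,u,v,z in(("red",396,170,.04),("must",440,184,.095),("pick",447,230,.12)):
    w=bp(u,v,z);print(n,w,R.from_euler('z',-p[2]).apply(w-[p[0],p[1],0])*1000)
print(W(p,S(-87,33,150)),where(p,o),shift(p,o,-87,33,150))
E
```

```text
red [ 0.6547537 -0.2761888  0.04     ] [-262.65290488  -20.04352054   40.        ]
must [ 0.59292929 -0.41380125  0.095     ] [-377.6446255   77.6107059   95.       ]
pick [ 0.43491462 -0.42153889  0.12      ] [-341.13497861  231.54430601  120.        ]
[ 0.57450576 -0.18974488  0.15797166] (array([-319.41009355,  488.94889289,  395.48381182]), array([-26.23209407, -27.98474015, -83.43621399])) (array([-47.61852666,  30.12795927,   6.81494336]), array([-26.23209407, -27.98474015, -83.43621399]))
```

>>> send_rows([
  [[-47.4,26.2,1.1,-26.2,-28,-83.4],[-47.4,26.2,1.1,-26.2,-28,-83.4],[-47.4,26.2,1.1,-26.2,-28,-83.4],[-47.4,26.2,1.1,-26.2,-28,-83.4],[-47.4,26.2,1.1,-26.2,-28,-83.4],[-47.4,26.2,1.1,-26.2,-28,-83.4],[-47.4,26.2,1.1,-26.2,-28,-83.4],[-47.4,26.2,1.1,-26.2,-28,-83.4]],
], fingers=0)

```text
clock: 0.77
tool_pos: [0.4493, -0.3829, 0.2199]
orientation: [173.0, 22.2, -108.5]
force: [0.3, -1.0, 0.3]
opening: 0.0398
gripper_force: 0.0
```

```bash
cat > st.py <<'E'
import sys
from h import *; from plant import ctrl
o=ctrl.get_obs();w=where(POSE,o)
print("t",round(o["clock"],2),"vyn",w[0].round(1),"rot",w[1].round(1),"F",o["force"].round(1),"open",round(o["opening"],4),"gf",o["gripper_force"],"q",o["joint_pos"].round(0))
if len(sys.argv)>3:
    s=shift(POSE,o,*map(float,sys.argv[1:4])); print("shift",s[0].round(2),s[1].round(2))
E
python3 st.py -87 33 220
```

```text
t 0.77 vyn [-175.   207.   287.2] rot [ -9.8 -10.5 -31.1] F [ 0.3 -1.   0.3] open 0.0398 gf 0.0 q [-35.  24.   8. -19. -88.  21.]
shift [-17.4   -8.9    6.57] [ -9.84 -10.48 -31.06]
```

>>> send_rows([
  [[-17.4,-8.9,6.6,-9.8,-10.5,-31],[-17.4,-8.9,6.6,-9.8,-10.5,-31],[-17.4,-8.9,6.6,-9.8,-10.5,-31],[-17.4,-8.9,6.6,-9.8,-10.5,-31],[-17.4,-8.9,6.6,-9.8,-10.5,-31],[-17.4,-8.9,6.6,-9.8,-10.5,-31],[-17.4,-8.9,6.6,-9.8,-10.5,-31],[-17.4,-8.9,6.6,-9.8,-10.5,-31]],
], fingers=0)

```text
clock: 1.43
tool_pos: [0.5856, -0.2302, 0.2136]
orientation: [179.8, 34.9, -74.3]
force: [-1.0, -0.8, -0.1]
opening: 0.0004
gripper_force: 0.0
```

```bash
python3 st.py -87 33 120
python3 - <<'E'
from plant import ctrl
import cv2,numpy as np
s=ctrl.snapshot("wrist"); np.savez("pics/w1.npz",**s); cv2.imwrite("pics/w1.png",s["img"][:,:,::-1])
E
```

```text
t 1.43 vyn [-89.4  33.6 219.6] rot [-0.  -0.1 -0.4] F [-1.  -0.8 -0.1] open 0.0004 gf 0.0 q [ -22.   33.   21.  -27. -100.   38.]
shift [-0.26 -0.05  9.96] [-0.03 -0.07 -0.38]
```

View pics/w1.png

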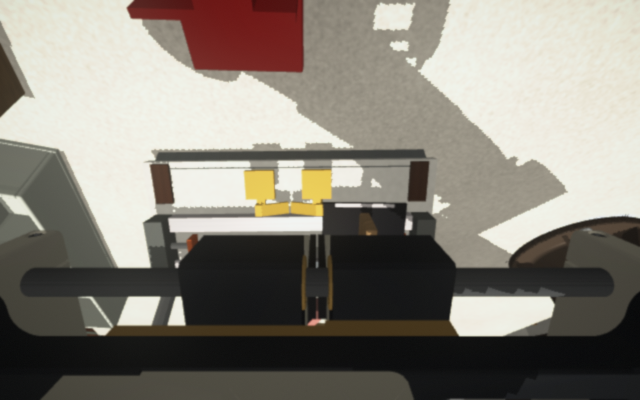

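The wrist view shows the far tab at about (259,184) and the near tab at about (317,184), with the fin partly hidden at (367,222). I'll refine the pose from the tab blobs.

Run:
```python
from h import *; import cv2
s=np.load("pics/w1.npz"); im=s["img"].astype(int)
m=((im[...,0]>140)&(im[...,2]<90)&(im[...,1]>100)).astype(np.uint8)
for x0,x1 in((240,280),(297,337)):
    sub=m[160:230,x0:x1]; print((sub.sum(1)).tolist()); print(sub[12:38].sum(0).tolist())
print("brightness rows", im[165:206,317].tolist())
for y in (33,-33):
  for v in(-98,-64): 
    for dy in(-17,17): print(v,y+dy,proj(s,W(POSE,S(v,y+dy,27))).round(1))
```

```text
[0, 0, 0, 0, 0, 0, 0, 0, 0, 0, 21, 28, 28, 26, 28, 25, 26, 27, 23, 26, 24, 20, 18, 17, 12, 21, 11, 11, 10, 10, 7, 7, 5, 5, 5, 4, 3, 2, 1, 2, 1, 5, 7, 11, 21, 24, 24, 19, 20, 19, 19, 19, 19, 19, 19, 12, 0, 0, 0, 0, 0, 0, 0, 0, 0, 0, 0, 0, 0, 0]
[0, 0, 0, 0, 0, 0, 8, 16, 18, 22, 18, 17, 15, 14, 15, 15, 16, 16, 12, 12, 9, 12, 11, 15, 13, 14, 13, 9, 9, 7, 9, 10, 15, 26, 14, 1, 0, 0, 0, 0]
[0, 0, 0, 0, 0, 0, 0, 0, 0, 24, 28, 27, 26, 26, 25, 25, 26, 24, 23, 24, 23, 22, 23, 17, 18, 19, 15, 13, 11, 7, 9, 10, 7, 6, 4, 2, 1, 1, 2, 4, 3, 3, 11, 14, 25, 26, 22, 22, 22, 22, 22, 22, 22, 22, 20, 5, 0, 0, 0, 0, 0, 0, 0, 0, 0, 0, 0, 0, 0, 0]
[0, 0, 0, 0, 0, 0, 0, 6, 9, 8, 9, 10, 11, 12, 14, 11, 12, 16, 15, 15, 16, 15, 17, 18, 20, 21, 17, 21, 23, 23, 23, 23, 22, 0, 0, 0, 0, 0, 0, 0]
brightness rows [[149, 145, 134], [128, 125, 116], [115, 112, 103], [137, 130, 112], [147, 127, 82], [189, 157, 70], [227, 194, 84], [233, 204, 88], [233, 203, 88], [233, 204, 88], [234, 204, 89], [234, 204, 88], [234, 204, 89], [234, 205, 89], [234, 205, 89], [234, 204, 89], [234, 205, 89], [234, 205, 89], [234, 204, 89], [234, 205, 89], [234, 205, 89], [234, 205, 89], [235, 205, 90], [235, 205, 89], [235, 206, 90], [235, 206, 90], [235, 206, 90], [236, 207, 91], [235, 206, 90], [235, 207, 90], [236, 207, 90], [236, 207, 90], [236, 207, 91], [236, 208, 91], [236, 208, 91], [236, 208, 91], [235, 206, 90], [223, 189, 81], [172, 142, 60], [175, 144, 61], [228, 194, 84]]
-98 16 [301.7 170.2]
-98 50 [331.5 170. ]
-64 16 [302.3 198.8]
-64 50 [331.2 198.6]
-98 -50 [244.  170.5]
-98 -16 [273.8 170.3]
-64 -50 [246. 199.]
-64 -16 [275.  198.9]
```

The model predicts the tab corners to within about 1 px, so the pose is good. Descending.

>>> send_rows([
  [[-0.26,0,4,0,0,-0.4],[-0.26,0,8,0,0,-0.4],[-0.26,0,12,0,0,-0.4],[-0.26,0,15,0,0,-0.4],[-0.26,0,17,0,0,-0.4],[-0.26,0,18,0,0,-0.4],[-0.26,0,18,0,0,-0.4]],
])

```text
clock: 2.07
tool_pos: [0.5553, -0.1291, 0.0674]
orientation: [-180.0, 35.0, -73.9]
force: [0.1, -0.6, -0.2]
opening: 0.0003
gripper_force: 0.0
```

```bash
python3 st.py -87 33 15
```

```text
t 2.07 vyn [-86.8  34.6  39.3] rot [-0.  -0.  -0.1] F [ 0.1 -0.6 -0.2] open 0.0003 gf 0.0 q [-15.  34.   3. -30. -80.  42.]
shift [ 0.02 -0.15  2.43] [-0.05 -0.01 -0.06]
```

>>> send_rows([
  [[0,-0.1,0.8,0,0,0],[0,-0.1,1.2,0,0,0],[0,-0.1,1.5,0,0,0],[0,-0.1,1.8,0,0,0],[0,-0.1,2.1,0,0,0],[0,-0.1,2.3,0,0,0],[0,-0.1,2.4,0,0,0],[0,-0.1,2.4,0,0,0]],
])

```text
clock: 2.73
tool_pos: [0.5543, -0.1163, 0.0487]
orientation: [-179.8, 34.8, -73.8]
force: [1.2, -3.6, 3.4]
opening: 0.0005
gripper_force: 2.5
```

```bash
python3 st.py -87 33 15
python3 - <<'E'
from plant import ctrl
import cv2,numpy as np
a=ctrl.snapshot("wrist")["img"][:,:,::-1]; b=ctrl.snapshot("top")["img"][:,:,::-1][125:265,265:370]
b=cv2.resize(b,None,fx=2.8,fy=2.8,interpolation=cv2.INTER_CUBIC)[:400]
a=cv2.resize(a,(500,312)); c=np.zeros((400,500+b.shape[1],3),np.uint8); c[:312,:500]=a;c[:b.shape[0],500:]=b
cv2.imwrite("pics/p1.png",c)
E
```

```text
t 2.73 vyn [-87.3  31.9  16.8] rot [-0.2 -0.2  0.1] F [ 1.2 -3.6  3.4] open 0.0005 gf 2.523588000331074 q [-14.  34.   1. -30. -78.  42.]
shift [-0.03  0.11  0.18] [-0.15 -0.15  0.06]
```

View pics/p1.png

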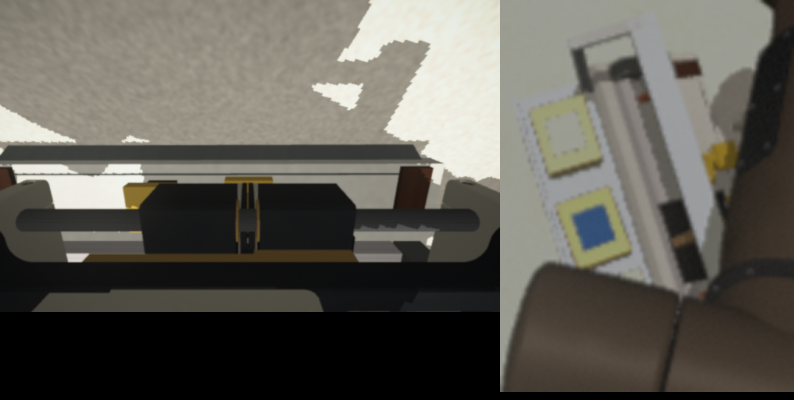

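The crop shows the fin at about (683,238), which is top-view pixel (330,210). I'll check that against the model and against the old image.

Run:
```python
from h import *
s=np.load("pics/top0.npz")
for y in(90,72,66): print(y,proj(s,W(POSE,S(30,y,80))).round(1),proj(s,W(POSE,S(45,y,80))).round(1))
```

```text
90 [342.2 216.1] [338.7 216.9]
72 [340.5 210.7] [337.  211.6]
66 [340.  208.9] [336.4 209.8]
```

>>> send_rows([
  [[0,0,0.1,0,0,0],[0,0,0.1,0,0,0],[0,0,0.1,0,0,0]],
])

```text
clock: 3.08
tool_pos: [0.5541, -0.1157, 0.0478]
orientation: [-179.8, 34.9, -73.8]
force: [2.0, -4.9, 3.1]
opening: 0.0005
gripper_force: 2.7
```

```bash
python3 st.py -87 33 120
```

```text
t 3.08 vyn [-87.3  32.   15.7] rot [-0.1 -0.1  0.1] F [ 2.  -4.9  3.1] open 0.0005 gf 2.6774938743619714 q [-14.  34.   1. -30. -78.  43.]
shift [ -0.     0.07 -10.43] [-0.14 -0.14  0.05]
```

The divider popped free. Retracting, then moving over the fin with the fingers open.

>>> send_rows([
  [[0,0,-2,0,0,0],[0,0,-6,0,0,0],[0,0,-9.5,0,0,0],[-3,1.5,-10.4,0,0,0],[-6,3,-10.4,0,0,0],[-8.7,3.8,-10.4,0,0,0],[-8.7,3.8,-10.4,0,0,0],[-8.7,3.8,-10.4,0,0,0]],
], fingers=1)

```text
clock: 3.75
tool_pos: [0.5132, -0.1132, 0.184]
orientation: [-179.7, 34.9, -73.7]
force: [0.9, 0.3, -0.7]
opening: 0.048
gripper_force: 0.0
```

```bash
python3 st.py 0 72 41;  python3 - <<'E'
from plant import ctrl
import cv2,numpy as np
s=ctrl.snapshot("wrist"); np.savez("pics/w2.npz",**s); cv2.imwrite("pics/w2.png",s["img"][:,:,::-1])
from h import *
for y in(66,72,78): print(y,proj(s,W(POSE,S(-45,y,80))).round(1))
for y in(33,-33): print(y,proj(s,W(POSE,S(-81,y,27))).round(1))
E
```

```text
t 3.75 vyn [  2.1  70.6 119.4] rot [-0.2 -0.1  0.2] F [ 0.9  0.3 -0.7] open 0.048 gf 0.0 q [-15.  23.   2. -30. -88.  37.]
shift [0.2  0.16 7.84] [-0.16 -0.08  0.15]
66 [310.7 155.2]
72 [320.1 155.2]
78 [329.5 155.3]
33 [269.1  98.4]
-33 [183.3  98.1]
```

View pics/w2.png

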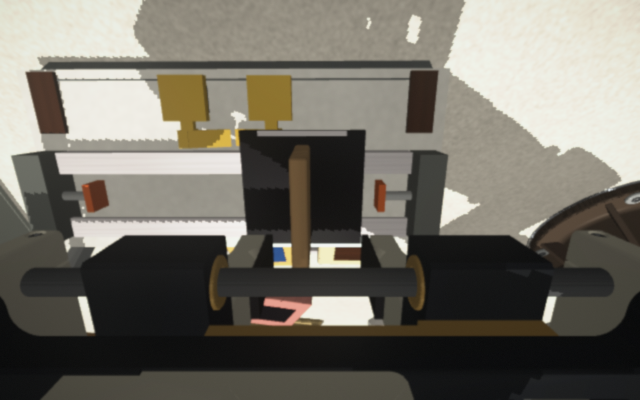

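The wrist view shows the fin's end at about (300,153), so the fin is at y≈59 mm, and both plungers are extended. Centring on it and lowering.

>>> send_rows([
  [[0.1,-0.6,0,0,0,0],[0.2,-1.1,0,0,0,0],[0.2,-1.1,0,0,0,0.1],[0.2,-1.1,0,0,0,0.1],[0.2,-1.1,2.5,0,0,0.1],[0.2,-1.1,5,0,0,0.1],[0.2,-1.1,7,0,0,0.1],[0.2,-1.1,7.8,0,0,0.1]],
], fingers=1)

```text
clock: 4.47
tool_pos: [0.5109, -0.0688, 0.1153]
orientation: [179.8, 35.1, -74.1]
force: [-0.2, 0.7, -0.2]
opening: 0.0873
gripper_force: 0.0
```

>>> send_rows([
  [[0,0,0,0,0,0],[0,0,0,0,0,0],[0,0,0,0,0,0],[0,0,0,0,0,0],[0,0,0,0,0,0],[0,0,0,0,0,0],[0,0,0,0,0,0],[0,0,0,0,0,0]],
], fingers=0)

```text
clock: 5.13
tool_pos: [0.5126, -0.0704, 0.1179]
orientation: [-179.9, 34.9, -73.9]
force: [-0.2, 0.7, -0.4]
opening: 0.0398
gripper_force: 0.0
```

```bash
python3 st.py 0 -80 41
```

```text
t 5.13 vyn [-2.  59.3 41.6] rot [-0.1 -0.1 -0.1] F [-0.2  0.7 -0.4] open 0.0398 gf 0.0 q [-11.  26.  -4. -31. -80.  38.]
shift [ -0.21 -13.93   0.09] [-0.14 -0.11 -0.05]
```

>>> send_rows([
  [[0,0,0,0,0,0],[0,0,0,0,0,0],[0,0,0,0,0,0],[0,0,0,0,0,0],[0,0,0,0,0,0],[0,0,0,0,0,0],[0,0,0,0,0,0],[0,0,0,0,0,0]],
], fingers=0)

```text
clock: 5.8
tool_pos: [0.5128, -0.0702, 0.1177]
orientation: [-179.9, 34.9, -73.9]
force: [2.8, -0.1, -0.5]
opening: 0.0118
gripper_force: 30.0
```

```bash
python3 st.py 0 -80 41
```

```text
t 5.8 vyn [-2.  59.  41.3] rot [-0.1 -0.1 -0. ] F [ 2.8 -0.1 -0.5] open 0.0118 gf 29.976438581943512 q [-11.  26.  -4. -31. -80.  38.]
shift [ -0.21 -13.9    0.06] [-0.14 -0.11 -0.04]
```

Gripped at 11.8 mm. Sliding.

>>> send_rows([
  [[0,-1,0,0,0,0],[0,-2.5,0,0,0,0],[0,-4,0,0,0,0],[0,-6,0,0,0,0],[0,-8,0,0,0,0],[0,-9.5,0,0,0,0],[0,-10.5,0,0,0,0],[0,-11,0,0,0,0]],
], fingers=0)

```text
clock: 6.47
tool_pos: [0.618, -0.0388, 0.1178]
orientation: [179.9, 35.0, -73.9]
force: [-5.1, 2.7, 4.2]
opening: 0.0118
gripper_force: 30.0
```

```bash
python3 st.py 0 -93 41
```

```text
t 6.47 vyn [ -1.2 -50.7  40.9] rot [ 0.  0. -0.] F [-5.1  2.7  4.2] open 0.0118 gf 30.007814168930054 q [ -7.  32.   8. -32. -83.  32.]
shift [-0.13 -4.23 -0.02] [ 0.02  0.   -0.04]
```

>>> send_rows([
  [[0,-1,0,0,0,0],[0,-2,0,0,0,0],[0,-2.8,0,0,0,0],[0,-3.4,0,0,0,0],[0,-3.9,0,0,0,0],[0,-4.2,0,0,0,0],[0,-4.3,0,0,0,0],[0,-4.3,0,0,0,0]],
], fingers=0)

```text
clock: 7.13
tool_pos: [0.6568, -0.0274, 0.1176]
orientation: [179.8, 35.1, -74.0]
force: [-8.2, 1.5, 2.0]
opening: 0.0117
gripper_force: 30.0
```

```bash
python3 st.py 0 -96 41;python3 - <<'E'
from plant import ctrl
import cv2,numpy as np
s=ctrl.snapshot("wrist"); np.savez("pics/w3.npz",**s); cv2.imwrite("pics/w3.png",s["img"][:,:,::-1])
from h import *
for n in (27,14):
  for y in(33,-33): print(n,y,proj(s,W(POSE,S(-98,y,n))).round(1),proj(s,W(POSE,S(-64,y,n))).round(1))
E
```

```text
t 7.13 vyn [ -1.2 -91.2  40.6] rot [ 0.2  0.1 -0.1] F [-8.2  1.5  2. ] open 0.0117 gf 30.021898448467255 q [ -6.  35.  13. -32. -84.  30.]
shift [-0.12 -0.48 -0.04] [ 0.16  0.08 -0.12]
27 33 [559.5  65.1] [545.9 132.7]
27 -33 [431.   65.1] [424.7 132.8]
14 33 [541.8  68.3] [530.1 131. ]
14 -33 [422.7  68.3] [417.2 131.1]
```

View pics/w3.png

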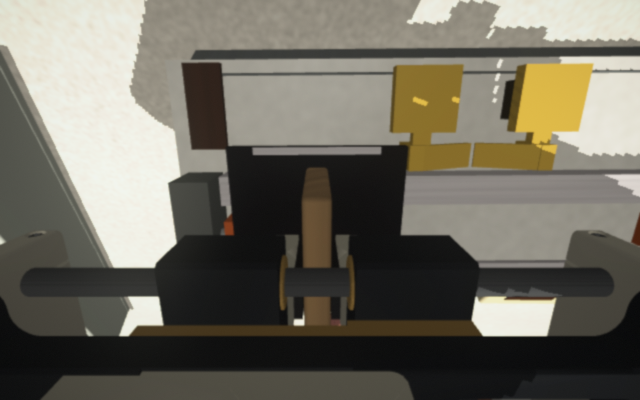

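The wrist view shows the near tab up at (553,97) and the far tab at about (427,97), nearly up. The plate's edge is at about column 408. I'll push a little further to be sure it clicks.

>>> send_rows([
  [[0,-0.1,0,0,0,0],[0,-0.2,0,0,0,0],[0,-0.3,0,0,0,0],[0,-0.35,0,0,0,0],[0,-0.35,0,0,0,0]],
], fingers=0)

```text
clock: 7.6
tool_pos: [0.6597, -0.0265, 0.1176]
orientation: [179.7, 35.1, -74.0]
force: [-9.6, 1.5, 2.2]
opening: 0.0118
gripper_force: 30.0
```

```bash
python3 st.py 0 -96 41
```

```text
t 7.6 vyn [ -1.1 -94.2  40.6] rot [ 0.2  0.1 -0.1] F [-9.6  1.5  2.2] open 0.0118 gf 30.02267897129059 q [ -6.  35.  14. -32. -85.  30.]
shift [-0.11 -0.18 -0.04] [ 0.19  0.09 -0.13]
```

>>> send_rows([
  [[0,-0.1,0,0,0,0],[0,-0.2,0,0,0,0],[0,-0.25,0,0,0,0],[0,-0.25,0,0,0,0]],
], fingers=0)

```text
clock: 7.93
tool_pos: [0.6616, -0.026, 0.1176]
orientation: [179.6, 35.1, -74.0]
force: [-10.8, 0.9, 2.6]
opening: 0.012
gripper_force: 30.0
```

```bash
python3 st.py 0 -90 41;python3 - <<'E'
from plant import ctrl
import cv2,numpy as np
s=ctrl.snapshot("wrist"); np.savez("pics/w4.npz",**s); cv2.imwrite("pics/w4.png",s["img"][:,:,::-1])
from h import *
for n in (27,14):
  for y in(33,-33): print(n,y,proj(s,W(POSE,S(-98,y,n))).round(1),proj(s,W(POSE,S(-64,y,n))).round(1))
m=((s["img"][...,0]>100)&(s["img"][...,2]<90)&(s["img"][...,0].astype(int)-s["img"][...,2]>60))
for r in (75,90,110,125): c=np.where(m[r])[0]; print(r,c[0],c[-1],[(int(c[i]),int(c[i+1])) for i in np.where(np.diff(c)>15)[0]])
E
```

```text
t 7.93 vyn [ -1.2 -96.2  40.6] rot [ 0.2  0.1 -0.1] F [-10.8   0.9   2.6] open 0.012 gf 30.02747744321823 q [ -6.  35.  14. -32. -85.  29.]
shift [-0.12  0.62 -0.04] [ 0.25  0.1  -0.14]
27 33 [568.6  65. ] [554.6 132.5]
27 -33 [440.4  65.1] [433.6 132.6]
14 33 [550.3  68.2] [538.2 130.9]
14 -33 [431.4  68.2] [425.4 131. ]
75 405 598 [(471, 533)]
90 404 595 [(469, 530)]
110 403 590 [(466, 527)]
125 402 587 [(465, 524)]
```

Both tabs now match the "up" projection. Releasing.

>>> send_rows([
  [[0,0.3,0,0,0,0],[0,0.5,0,0,0,0],[0,0.5,0,0,0,0],[0,0.5,0,0,0,0],[0,0.5,0,0,0,0],[0,0.5,0,0,0,0],[0,0.5,0,0,0,0],[0,0.5,0,0,0,0]],
], fingers=0.6)

```text
clock: 8.65
tool_pos: [0.6607, -0.0276, 0.1179]
orientation: [-179.9, 34.9, -73.9]
force: [0.3, -0.5, -0.2]
opening: 0.0521
gripper_force: 0.0
```

>>> send_rows([
  [[0,0,0,0,0,0],[0,0,-2,0,0,0],[0,0,-5,0,0,0],[0,0,-8,0,0,0],[2,0,-10,0,0,0],[5,0,-12,0,0,0],[8,0,-14,0,0,0],[8,0,-14,0,0,0]],
])

```text
clock: 9.32
tool_pos: [0.7008, -0.1741, 0.185]
orientation: [179.9, 34.8, -74.3]
force: [-1.2, 0.3, -1.6]
opening: 0.053
gripper_force: 0.0
```

```bash
python3 st.py;python3 - <<'E'
from plant import ctrl
import cv2,numpy as np
s=ctrl.snapshot("wrist"); np.savez("pics/w5.npz",**s); cv2.imwrite("pics/w5.png",s["img"][:,:,::-1])
from h import *
for n in (27,14):
  for y in(33,-33): print(n,y,proj(s,W(POSE,S(-81,y,n))).round(1))
for y in (-40,-36): print(y,proj(s,W(POSE,S(-56,y,24))).round(1),"fin",proj(s,W(POSE,S(-45,y-50,80))).round(1))
E
```

```text
t 9.32 vyn [-87.9 -92.7 183.7] rot [-0.2 -0.2 -0.3] F [-1.2  0.3 -1.6] open 0.053 gf 0.0 q [ -15.   40.   32.  -30. -100.   31.]
27 33 [437.9 191. ]
27 -33 [374.6 191.2]
14 33 [433.4 188. ]
14 -33 [372.5 188.2]
-40 [366.6 213. ] fin [320.6 244. ]
-36 [370.3 213. ] fin [325. 244.]
```

View pics/w5.png

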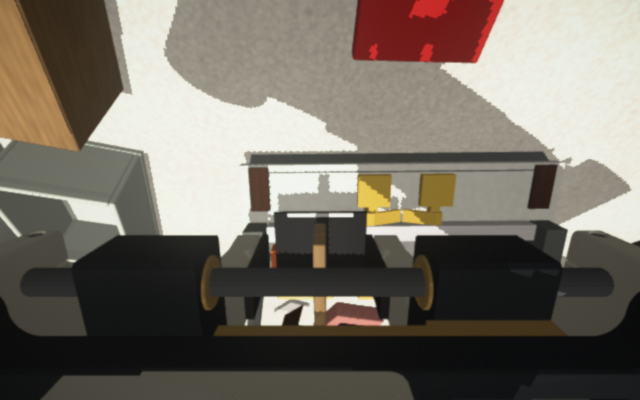

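The plate's right edge is at column 366, which is y≈-40, and the fin is at column 319. Both tabs are up at (374,191) and (437,190), so the divider is latched home and the gripper is clear.

```bash
python3 -c "
from plant import ctrl
print(ctrl.close_job())"
```

```text
the job is handed in; nothing more can be done
None
```

The divider is latched in the far (-y) station and let go, with both catches up as seen by the wrist camera; the job was handed in at about 9.4 s, and the packs, jars and ticket stand were not touched at any point I could see.

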